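Clamp the square-flanged valve plug in the service chuck

ROBOT

A 6-joint arm with a two-finger parallel gripper is mounted at the origin on the work surface. World frame = base frame: x ahead of the robot, y to its left, z up, the work surface at z = 0. Lengths are in m, angles in rad, forces in N, time in s.
With the tool pointing down it reaches from about 0.3 to 0.95 m from the base axis. Payload 3.1 kg.
Tool frame: the origin (TCP) lies on the centre line of the jaws, within the pads' length; the fingertips stand 8 mm ahead of it and the grasp point (between the pads) lies 11 mm behind it; z points along the fingers, y is the line along which they close (so a half turn about z gives the same grasp; the last joint's range is limited). The gripper opens to 85 mm and grips with 20 to 120 N. Pads are 22 mm wide; open, the fingers measure 114 mm over their backs; the gripper's body (76 mm by 85 mm) begins 54 mm behind the grasp point. The pads swing forward as they close: fully open they stand 13 mm farther back than shut.
Start: joints at [-1.177, 0.308, 1.634, -0, 1.2, -0.07], TCP at [0.28, -0.559, 0.239] pointing down, gripper open.
Joint ranges: [-3.06, 3.06], [-0.79, 1.96], [0.05, 2.63], [-1.19, 4.34], [0.05, 2.64], [-2.94, 2.94]. Speed limits (rad/s): [2.79, 2.79, 3.14, 3.14, 3.14, 3.14].

INTERFACE

Orientations are given as a unit quaternion [x, y, z, w].
In Python, from bench import manip gives the robot as it stands.
- The arm moves only by the tool move_arm, never from a script. Its argument "motion" is a list of rows, each an object of numbers: "ax", "ay", "az": the turn, a rotation vector about the tool's x, y, z in rad; "dx", "dy", "dz": the shift along the tool's x, y, z in m; "gripper": the closure, from 0 (fully open) to 1 (shut). A call has exactly 8 rows; each row shifts and turns the commanded pose from where the row before left it, along the tool's axes as they then stand; what a row does not reach is not made up. A row lasts 1/8 s, in which the tool goes at most 62.5 mm and 10.7 degrees, less where a joint would pass 70% of its speed; a pose out of reach is approached as far as the arm can. A call is refused whole if a number of a shift passes 0.0625 or a number of a turn 0.188, either way. A call with a gripper value outside its range is refused whole. The fingers move at their own pace and stop on an object; "squeeze" is the grip in N (left out, the last holds). Time passes only in rows, so rows that do not move let the fingers close, or fill a call up. It gives the time, the measured TCP pose, the force, the opening and the grip force at its end, in the units of the state.
- manip.get_state(): the state, without advancing time (a new reading comes with each control period).
- manip.read_camera(name): name is "scene" or "top" or "wrist"; returns the picture (384x512x3 uint8, red, green, blue); there is no depth.
- manip.camera_params(name): a dict with "fx", "fy", "cx", "cy" (pixels), "extrinsics" (4x4, takes a point from camera to world coordinates). Camera axes: x right, y up, looking along -z (the intrinsics and any distortion apply to the point x, -y, -z); pixel columns grow to the right and rows downward; lengths in m; the calibration is good to about 2 mm. A picture is of the moment at which its call begins: read the wrist's pose just before it. camera_params takes no time and is no camera call; for the wrist camera it gives the pose at the moment of the call.
- manip.sign_off(): hands the job in; it is judged then, once.
The state is a dict: "time": time; "q": joint angles; "joint_vel": joint speeds; "joint_torque": joint torques, N m; "eef_pos": TCP position; "tool_rot": TCP orientation; "wrist_force": force on the tool from outside, world axes, zero at the start; "ft_torque": the same for the moment, N m; "grip_width": opening from 0.0 (shut) to 1.0 (fully open); "gripper_force": force on a finger pad.
Only numpy, scipy, OpenCV 4.12 (cv2) and the standard library are available. Lean on these libraries where they do the work, as an engineer would, in place of code of your own. Each camera call takes 0.05 s, during which the arm holds its last target. There are 200 camera calls.

TASK

Stand the valve plug with the square flange upright, shank down, on the floor of the bench chuck between its three open jaws and let go of it. Then swing the chuck's sleeve round clockwise (seen from above) by its upright handles until the jaws have closed on the shank and you feel them bite firmly, without forcing it, and take the hand away. Leave the other plugs and everything else on the table where they are.

Things in the scene. Friction and masses are not known exactly. Their poses are not given: they have to be found in the camera images.
- plug_square: the valve plug to clamp: plain brass, about 0.5 kg (varies), 125 mm tall, standing on the table. Round shank 36 mm in diameter from 0 to 70 mm, square flange 60 x 60 x 10 mm from 70 to 80 mm (its sides along the x and y of this frame), round stem 28 mm in diameter from 80 to 125 mm. Origin: centre of the underside of the shank; z up along the plug
- plug_plain: another brass plug, to be left alone: same shank and stem, no flange; origin at the centre of its underside, z up
- plug_wing: another brass plug, to be left alone: same shank and stem, with a narrow cross bar 80 x 20 x 12 mm (long along the x of this frame) at 70 to 82 mm instead of a square flange; origin at the centre of its underside, z up
- chuck_floor (a point): the service chuck, bolted to the table with its axis vertical: base disc 150 mm across and 12 mm thick, aluminium knurled sleeve 125 mm across from 16 to 40 mm above the table, round steel floor 92 mm across at 45 mm. This point is the centre of the floor, on the axis, z up. The jaws stand on the floor and the plug's shank end rests on it
- handle0 (a point): The sleeve turns on the chuck's axis; clockwise from above closes the jaws. Stiff: about 5 N at a handle turns it, and it stays where left; once the jaws bite, the push rises within about 10 mm of travel: 9 to 16 N is firmly tight, over 20 N forces it. Handle 0 of 3: upright black post 18 mm in diameter, 100 mm from the axis, top at 100 mm; this point: on its axis, 80 mm above the table
- handle1 (a point): Handle 1 of 3: upright black post 18 mm in diameter, 100 mm from the axis, top at 100 mm; this point: on its axis, 80 mm above the table. The post stands on an arm whose top is 34 mm above the table
- handle2 (a point): Handle 2 of 3: upright black post 18 mm in diameter, 100 mm from the axis, top at 100 mm; this point: on its axis, 80 mm above the table. The post stands on an arm whose top is 34 mm above the table
- jaw0: jaw 0 of 3 (120 degrees apart): steel block 16 mm wide, 26 mm long radially, reaching 30 mm above the chuck floor, with a flat, smooth inner face. All slide together, 5 mm inward per rad of sleeve turn; the sleeve starts 0 to 0.6 rad from fully open. Origin: 30 mm behind (-x of) the inner face, at table height, so on the chuck's axis when fully open; slides towards -x
- jaw1: jaw 1 of 3 (120 degrees apart): steel block 16 mm wide, 26 mm long radially, reaching 30 mm above the chuck floor, with a flat, smooth inner face. All slide together, 5 mm inward per rad of sleeve turn; the sleeve starts 0 to 0.6 rad from fully open. Origin: 30 mm behind (-x of) the inner face, at table height, so on the chuck's axis when fully open; slides towards -x
- jaw2: jaw 2 of 3 (120 degrees apart): steel block 16 mm wide, 26 mm long radially, reaching 30 mm above the chuck floor, with a flat, smooth inner face. All slide together, 5 mm inward per rad of sleeve turn; the sleeve starts 0 to 0.6 rad from fully open. Origin: 30 mm behind (-x of) the inner face, at table height, so on the chuck's axis when fully open; slides towards -x
- wrench: bystander: steel wrench 180 mm long lying flat, origin under its middle
- gasket: bystander: black rubber ring 64 mm across, 8 mm high, lying flat, origin at the centre of its underside
- jar: bystander: white jar 72 mm across, 80 mm tall, origin at the centre of its underside
- bottle: bystander: white bottle 64 mm across, 190 mm tall, origin at the centre of its underside
- brush: bystander: brush 190 mm long lying flat, origin under its middle
- connector: bystander: black round plug connector 100 mm long and 42 mm across lying flat, origin under its middle
There are look-alikes about, which are no part of the job. What is shaped like the plug_square but green is not meant.

How it is judged:
On the way, in this order (a step that is already met when the one before it is completed fails the run):
1. the square-flanged plug stands upright on the chuck floor between the open jaws, let go (horizontal distance between plug_square and chuck_floor below 0.024 m and z of plug_square in the frame of chuck_floor between -0.004 and 0.005 m and angle between plug_square's own z axis and vertical below 0.06 rad and contact force between the fingers and plug_square below 0.3 N and linear speed of plug_square below 0.02 m/s), for 0.2 s.
2. all three jaws bite firmly on the shank (more than 14 N each) (contact force between each of jaw0, jaw1, jaw2 and plug_square above 14 N), for 0.2 s.
At the end, for the whole second after the job is handed in: The square-flanged plug stands upright (within 0.06 rad) on the chuck floor (within 5 mm), centred within 4 mm of the chuck's axis, at rest, with each of the three jaws still pressing on its shank with more than 10 N (horizontal distance between plug_square and chuck_floor below 0.004 m and z of plug_square in the frame of chuck_floor between -0.004 and 0.005 m and angle between plug_square's own z axis and vertical below 0.06 rad and contact force between each of jaw0, jaw1, jaw2 and plug_square above 10 N and linear speed of plug_square below 0.02 m/s); the robot touches nothing.
It fails at once if a jaw is forced onto the plug with more than 120 N (contact force between any of jaw0, jaw1, jaw2 and plug_square above 120 N).
It fails at once if one of the other plugs or a bystander is moved more than 30 mm (distance of any of plug_plain, plug_wing, wrench, gasket, jar, bottle, brush, connector from where it was at the start of the episode above 0.03 m).
It fails at once if one of the other plugs, the jar or the bottle is tipped over (angle between any of plug_plain, plug_wing, jar, bottle's own z axis and vertical above 0.5 rad).
It also fails if it takes over 72 s, if anything falls off the work surface, if the arm or the gripper's body presses on something with over 40 N, if the wrist force passes 120 N, or if a joint passes its speed limit or range.

## Working session

There is one attempt and no reset: what is moved stays moved. The work goes in short steps, Python scripts to look and compute and a tool call to move; the robot and the scene stay as the last step left them, time stands still between calls to the robot, and variables do not carry over. Pictures are saved under pics/ and viewed, at most 10 in all, crops included, and the job is handed in when it is done.

Besides the shell and the picture viewer there is one more tool, called as name(argument=value, ...) on one line, values as JSON. move_arm: Moves the arm, as the interface text tells. Its arguments: {"type":"object","properties":{"motion":{"type":"array"},"squeeze":{"type":"number"}},"required":["motion"]}

```bash
mkdir -p pics; cat > h.py <<'E'
import numpy as np, cv2
from bench import manip
def grab(n,f):
    P=manip.camera_params(n); im=manip.read_camera(n); np.save(f'pics/{f}.npy',im)
    cv2.imwrite(f'pics/{f}.png',cv2.cvtColor(im,cv2.COLOR_RGB2BGR)); return im,P
def ray(P,u,v,z):
    E=np.array(P['extrinsics']); d=E[:3,:3]@np.array([(u-P['cx'])/P['fx'],-(v-P['cy'])/P['fy'],-1]); o=E[:3,3]
    return o+d*(z-o[2])/d[2]
def proj(P,p):
    E=np.array(P['extrinsics']); c=E[:3,:3].T@(np.array(p)-E[:3,3]); return P['cx']+P['fx']*c[0]/-c[2], P['cy']-P['fy']*c[1]/-c[2]
E
python3 - <<'E'
from h import *
ims=[]
for n in('scene','top'):
    im,P=grab(n,n+'0'); print(n,{k:(np.round(v,4).tolist() if k=='extrinsics' else v) for k,v in P.items()})
print(manip.get_state())
a=np.load('pics/scene0.npy');b=np.load('pics/top0.npy')
cv2.imwrite('pics/both.png',cv2.cvtColor(cv2.resize(b,(800,600),interpolation=cv2.INTER_CUBIC),cv2.COLOR_RGB2BGR))
E
```

```text
scene {'fx': 478.7509620772137, 'fy': 478.7509620772137, 'cx': 253.41465255598536, 'cy': 187.48091662963924, 'extrinsics': [[-0.1697, -0.7636, 0.623, 1.3839], [0.9855, -0.1264, 0.1135, 0.1103], [-0.0079, 0.6332, 0.774, 1.2027], [0.0, 0.0, 0.0, 1.0]]}
top {'fx': 470.0036426220054, 'fy': 470.0036426220054, 'cx': 258.73683756559143, 'cy': 201.97150760361342, 'extrinsics': [[0.0221, 0.9949, -0.0984, 0.3889], [-0.9997, 0.0208, -0.0149, -0.0501], [-0.0128, 0.0987, 0.995, 1.3779], [0.0, 0.0, 0.0, 1.0]]}
{'time': 0.1, 'q': array([-1.17670821e+00,  3.08969844e-01,  1.63504941e+00,  4.81742543e-06,
        1.19970950e+00, -6.97191020e-02]), 'joint_vel': array([ 4.26158863e-04, -2.38032739e-03, -3.40983590e-03, -8.27449804e-04,
       -1.02322291e-03, -5.05913243e-05]), 'joint_torque': array([ 2.87999640e-06, -4.16408300e+01, -2.77643591e+01, -5.91666117e-05,
        4.06629217e-03,  1.81731366e-05]), 'eef_pos': array([ 0.27928307, -0.55831405,  0.23813426]), 'tool_rot': array([ 9.73230297e-01,  2.29829609e-01, -1.70248421e-04, -1.05439640e-03]), 'wrist_force': array([-0.09962634,  0.33990195, -0.23170701]), 'ft_torque': array([-0.00013735, -0.02457024, -0.01610755]), 'gripper_force': 0.0, 'grip_width': 1.0040508514867108}
```

View pics/both.png

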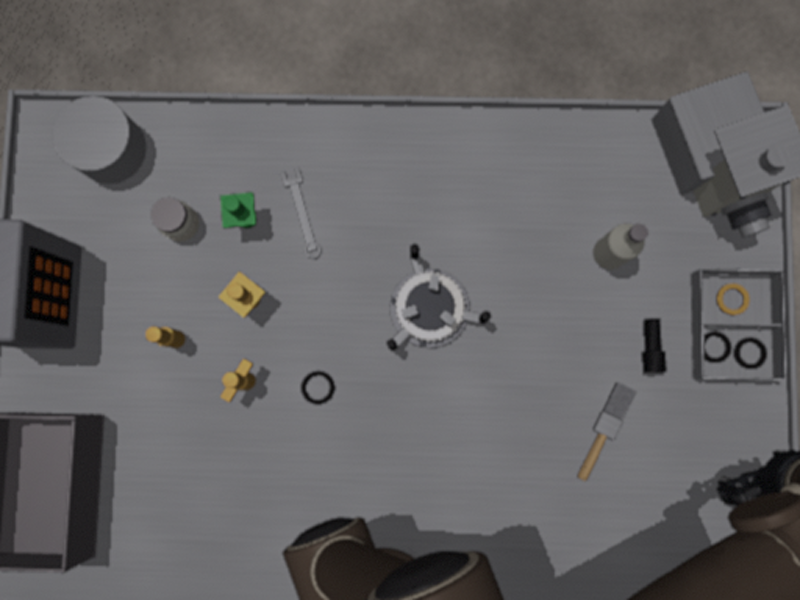

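View pics/scene0.png

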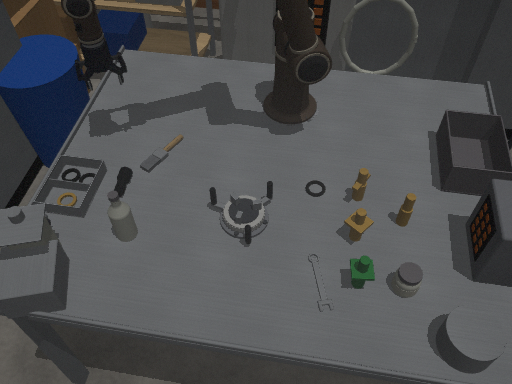

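```bash
python3 - <<'E'
from h import *
for n in('top','scene'):
    im=np.load(f'pics/{n}0.npy'); P=manip.camera_params(n)
    hsv=cv2.cvtColor(im,cv2.COLOR_RGB2HSV); m=cv2.inRange(hsv,(12,100,60),(32,255,255))
    N,l,s,c=cv2.connectedComponentsWithStats(m)
    for i in range(1,N):
        if s[i,4]>60:
            ct=cv2.findContours((l==i).astype('u1' if 0 else np.uint8),0,2)[0][0]; r=cv2.minAreaRect(ct)
            print(n,s[i],c[i].round(1),np.round(ray(P,*c[i],.08),3),r)
im=np.load('pics/top0.npy'); sc=np.load('pics/scene0.npy')
A=cv2.resize(im[164:214,130:180],(400,400),interpolation=2); B=cv2.resize(im[150:230,240:320],(400,400),interpolation=2)
C=cv2.resize(sc[195:255,325:385],(400,300)[:1]*1+(300,),interpolation=2) if 0 else None
cv2.imwrite('pics/crop1.png',cv2.cvtColor(np.hstack([A,B]),cv2.COLOR_RGB2BGR))
# handles dark blobs near chuck
P=manip.camera_params('top'); g=cv2.cvtColor(im,cv2.COLOR_RGB2GRAY)
m=(g<40).astype(np.uint8); N,l,s,c=cv2.connectedComponentsWithStats(m)
for i in range(1,N):
    if s[i,4]>15 and 235<c[i][0]<325 and 140<c[i][1]<240: print('dark',s[i],c[i].round(1),ray(P,*c[i],.1).round(3))
E
```

```text
top [141 174  28  29 441] [154.7 188.3] [0.55  0.261 0.08 ] ((154.98780822753906, 188.3902587890625), (22.332849502563477, 20.927284240722656), 38.65980529785156)
top [459 182  20  20 166] [468.7 191. ] [ 0.56  -0.611  0.08 ] ((468.5, 191.5), (19.0, 19.0), 90.0)
top [ 94 209  24  13 169] [103.5 215. ] [0.472 0.4   0.08 ] ((105.49231719970703, 215.0615692138672), (23.814666748046875, 10.666987419128418), 7.125016689300537)
top [142 230  21  27 274] [151.2 243.3] [0.397 0.264 0.08 ] ((151.80198669433594, 243.98019409179688), (16.323461532592773, 27.862459182739258), 50.710594177246094)
top [371 279  16  27  98] [378.  292.8] [ 0.276 -0.36   0.08 ] ((378.2637023925781, 292.1198425292969), (4.882874488830566, 28.635164260864258), 24.443954467773438)
scene [   5    0   62   39 1660] [37.1 17.5] [-0.298 -1.132  0.08 ] ((35.5, 19.0), (38.0, 61.0), 90.0)
scene [353 168  17  33 219] [361.1 183.3] [0.41  0.266 0.08 ] ((359.9000244140625, 183.80001831054688), (11.70042896270752, 33.203914642333984), 18.434947967529297)
scene [ 57 193  20  13 117] [ 66.8 198.6] [ 0.614 -0.597  0.08 ] ((66.5, 199.0), (12.0, 19.0), 90.0)
scene [397 193  19  33 267] [406.7 209.4] [0.489 0.4   0.08 ] ((406.2115173339844, 209.05767822265625), (11.66486930847168, 34.02984619140625), 15.255118370056152)
scene [345 208  29  28 361] [359.2 220.7] [0.552 0.265 0.08 ] ((359.7500305175781, 220.25003051757812), (21.21320343017578, 21.920310974121094), 45.0)
dark [263 157   5   9  35] [265.1 160.9] [ 0.629 -0.046  0.1  ]
dark [307 200   6   7  31] [309.6 203.1] [ 0.515 -0.17   0.1  ]
dark [249 218   5   6  21] [250.9 220.5] [ 0.464 -0.011  0.1  ]
```

View pics/crop1.png

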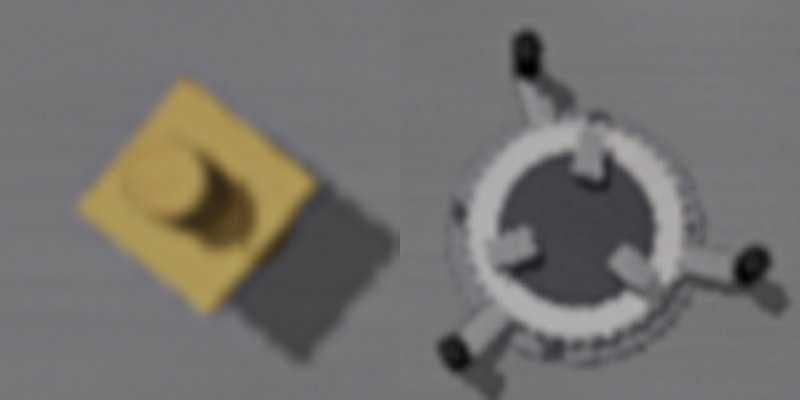

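Top view: gold square flange at (154,188) is the target: plain brass, square flange. Not the green one at (152,134), which is the wrong colour. Not the plain plug at (103,215), which has no flange, or the wing plug at (151,243), which has a narrow bar. The crop confirms the square brass flange with a stem. It also shows the chuck floor at about (275,195) and the handle tops at (265,159), (310,202) and (250,219).

```bash
cat >> h.py <<'E'
def goto(p,yaw=None):
    "tool-frame shift (keeping orientation) and then az for target"
    from scipy.spatial.transform import Rotation as R
    s=manip.get_state(); r=R.from_quat(s['tool_rot']).as_matrix(); d=r.T@(np.array(p)-s['eef_pos'])
    y=np.arctan2(r[1,0],r[0,0]); print('t',round(s['time'],2),'pos',s['eef_pos'].round(4),'yaw',round(y,3),'tilt',r[:2,2].round(4),'q',s['q'].round(2),'F',s['wrist_force'].round(2),'gw',s['grip_width'],s['gripper_force'])
    print('shift',d.round(4), 'az', None if yaw is None else round((y-yaw+np.pi)%(2*np.pi)-np.pi,3)); return d
E
python3 - <<'E'
from h import *
P=manip.camera_params('top')
f=lambda x,y:(130+x/8-.44,164+y/8-.44)
g=lambda x,y:(240+(x-400)/5-.4,150+y/5-.4)
c=np.array([ray(P,*f(*q),.08) for q in[(183,78),(318,183),(208,315),(78,208)]]);print(c.round(4),c.mean(0))
print('stemtop',ray(P,*f(163,178),.125))
print('floor',ray(P,*g(576,230),.045),'sleeve',ray(P,*g(576,231),.04))
for q in[(527,42),(752,258),(454,347)]:print('h',ray(P,*g(*q),.1).round(4))
goto([.55,.262,.24])
print(manip.camera_params('wrist'))
E
```

```text
[[0.5917 0.2688 0.08  ]
 [0.5557 0.2199 0.08  ]
 [0.5086 0.2564 0.08  ]
 [0.5451 0.3035 0.08  ]] [0.55028158 0.26212999 0.08      ]
stemtop [0.55049961 0.26296856 0.125     ]
floor [ 0.53997378 -0.07553851  0.045     ] sleeve [ 0.53996428 -0.07564458  0.04      ]
h [ 0.6375 -0.0455  0.1   ]
h [ 0.5204 -0.1708  0.1   ]
h [ 0.4683 -0.0093  0.1   ]
t 0.1 pos [ 0.2793 -0.5583  0.2381] yaw 0.464 tilt [-0.0008  0.002 ] q [-1.18  0.31  1.64  0.    1.2  -0.07] F [-0.1   0.34 -0.23] gw 1.0040508514867108 0.0
shift [ 6.091e-01 -6.125e-01 -5.000e-04] az None
{'fx': 317.98279994332734, 'fy': 317.98279994332734, 'cx': 254.84421056647318, 'cy': 194.04823863530413, 'extrinsics': array([[ 0.44803328,  0.85747228,  0.25299698,  0.34416077],
       [-0.89401576,  0.4301656 ,  0.12527319, -0.52560521],
       [-0.00141231, -0.28230985,  0.95932224,  0.37232399],
       [ 0.        ,  0.        ,  0.        ,  1.        ]])}
```

move_arm(motion=[{"dx": 0.03,"dy": -0.03},{"dx": 0.038,"dy": -0.0383},{"dx": 0.038,"dy": -0.0383},{"dx": 0.038,"dy": -0.0383},{"dx": 0.038,"dy": -0.0383},{"dx": 0.038,"dy": -0.0383},{"dx": 0.038,"dy": -0.0383},{"dx": 0.038,"dy": -0.0383}])

```text
schema error: expected keys ax, ay, az, dx, dy, dz, gripper
```

move_arm(motion=[{"dx": 0.038,"dy": -0.0383},{"dx": 0.038,"dy": -0.0383},{"dx": 0.038,"dy": -0.0383},{"dx": 0.038,"dy": -0.0383},{"dx": 0.038,"dy": -0.0383},{"dx": 0.038,"dy": -0.0383},{"dx": 0.038,"dy": -0.0383},{"dx": 0.038,"dy": -0.0383}])

```text
schema error: expected keys ax, ay, az, dx, dy, dz, gripper
```

```bash
python3 - <<'E'
from h import *
goto([.55,.262,.24])
im,P=grab('wrist','w1')
print([proj(P,p) for p in([.55,.262,.08],[.55,.262,.125])])
hsv=cv2.cvtColor(im,cv2.COLOR_RGB2HSV); m=cv2.inRange(hsv,(12,100,60),(32,255,255))
N,l,s,c=cv2.connectedComponentsWithStats(m)
for i in range(1,N):
    if s[i,4]>100: print(s[i],c[i].round(1))
E
```

```text
t 0.1 pos [ 0.2793 -0.5583  0.2381] yaw 0.464 tilt [-0.0008  0.002 ] q [-1.18  0.31  1.64  0.    1.2  -0.07] F [-0.1   0.34 -0.23] gw 1.0040508514867108 0.0
shift [ 6.091e-01 -6.125e-01 -5.000e-04] az None
[(np.float64(-1244.4585562141378), np.float64(-1271.7431072942009)), (np.float64(-1992.767660084985), np.float64(-1956.4084311461916))]
[  70   66   68   61 1392] [103.1  97.2]
```

View pics/w1.png

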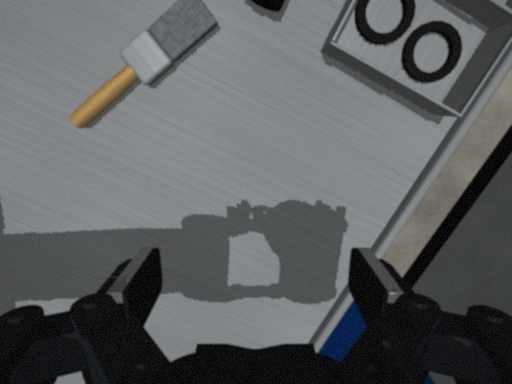

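The move was refused because every row needs all its keys. The wrist image still shows the start spot: brush at (140,65), finger pads at (140,280) and (370,280).

move_arm(motion=[{"ax": 0,"ay": 0,"az": 0,"dx": 0.03,"dy": -0.03,"dz": 0,"gripper": 0},{"ax": 0,"ay": 0,"az": 0,"dx": 0.038,"dy": -0.038,"dz": 0,"gripper": 0},{"ax": 0,"ay": 0,"az": 0,"dx": 0.038,"dy": -0.038,"dz": 0,"gripper": 0},{"ax": 0,"ay": 0,"az": 0,"dx": 0.038,"dy": -0.038,"dz": 0,"gripper": 0},{"ax": 0,"ay": 0,"az": 0,"dx": 0.038,"dy": -0.038,"dz": 0,"gripper": 0},{"ax": 0,"ay": 0,"az": 0,"dx": 0.038,"dy": -0.038,"dz": 0,"gripper": 0},{"ax": 0,"ay": 0,"az": 0,"dx": 0.038,"dy": -0.038,"dz": 0,"gripper": 0},{"ax": 0,"ay": 0,"az": 0,"dx": 0.038,"dy": -0.038,"dz": 0,"gripper": 0}])

```text
time: 1.15
eef_pos: [0.412, -0.1601, 0.2392]
tool_rot: [0.973, 0.23, 0.0, 0.0]
wrist_force: [0.4, -0.4, -0.3]
grip_width: 1.001
gripper_force: 0.0
```

move_arm(motion=[{"ax": 0,"ay": 0,"az": 0,"dx": 0.038,"dy": -0.038,"dz": 0,"gripper": 0},{"ax": 0,"ay": 0,"az": 0,"dx": 0.038,"dy": -0.038,"dz": 0,"gripper": 0},{"ax": 0,"ay": 0,"az": 0,"dx": 0.038,"dy": -0.038,"dz": 0,"gripper": 0},{"ax": 0,"ay": 0,"az": 0,"dx": 0.038,"dy": -0.038,"dz": 0,"gripper": 0},{"ax": 0,"ay": 0,"az": 0,"dx": 0.038,"dy": -0.038,"dz": 0,"gripper": 0},{"ax": 0,"ay": 0,"az": 0,"dx": 0.038,"dy": -0.038,"dz": 0,"gripper": 0},{"ax": 0,"ay": 0,"az": 0,"dx": 0.03,"dy": -0.03,"dz": 0,"gripper": 0},{"ax": 0,"ay": 0,"az": 0,"dx": 0,"dy": 0,"dz": 0,"gripper": 0}])

```text
time: 2.15
eef_pos: [0.5275, 0.1868, 0.2389]
tool_rot: [0.973, 0.232, 0.0, -0.0]
wrist_force: [0.9, 0.2, 0.5]
grip_width: 1.002
gripper_force: 0.0
```

```bash
cat > w.py <<'E'
from h import *
import sys
goto([.55,.262,.24])
im,P=grab('wrist',sys.argv[1])
print([proj(P,p) for p in([.55,.262,.08],[.55,.262,.125])])
hsv=cv2.cvtColor(im,cv2.COLOR_RGB2HSV); m=cv2.inRange(hsv,(12,100,60),(32,255,255))
N,l,s,c=cv2.connectedComponentsWithStats(m)
for i in range(1,N):
    if s[i,4]>100: print(s[i],c[i].round(1))
E
python3 w.py w2
```

```text
t 2.15 pos [0.5275 0.1868 0.2389] yaw 0.468 tilt [-0.0001  0.0005] q [0.26 0.18 1.79 0.   1.17 1.37] F [0.86 0.25 0.51] gw 1.0019430716611402 0.0
shift [ 0.054  -0.057  -0.0011] az None
[(np.float64(192.0090145912139), np.float64(122.07297389052022)), (np.float64(180.8727061028784), np.float64(125.90571695605759))]
[ 146   73   89   89 4563] [190.6 117.3]
[   0  106   81   39 2274] [ 37.7 123.3]
[  94  214   72   74 1896] [132.6 245.1]
```

View pics/w2.png

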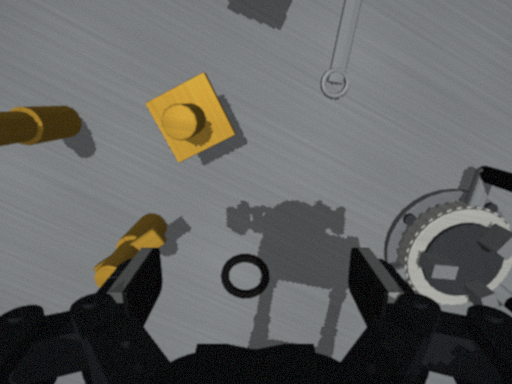

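Wrist view: the square brass plug has its stem top at (180,122) and flange centre at (191,117). The wing plug at (132,245), gasket at (245,275) and chuck at (460,255) are all clear of it.

```bash
python3 - <<'E'
from h import *
P=manip.camera_params('wrist')
print(ray(P,180,122,.125),ray(P,191.2,116.5,.08))
goto([.5525,.262,.15])
E
```

```text
[0.55177966 0.26185648 0.125     ] [0.55348156 0.26267402 0.08      ]
t 2.2 pos [0.5269 0.1852 0.2387] yaw 0.466 tilt [-0.0012 -0.0008] q [ 0.26  0.18  1.79 -0.    1.17  1.36] F [-0.41 -0.23  0.42] gw 1.0017548076626561 0.0
shift [ 0.0576 -0.0571  0.0886] az None
```

move_arm(motion=[{"ax": 0,"ay": 0,"az": 0,"dx": 0.029,"dy": -0.0285,"dz": 0,"gripper": 0},{"ax": 0,"ay": 0,"az": 0,"dx": 0.0285,"dy": -0.0285,"dz": 0,"gripper": 0},{"ax": 0,"ay": 0,"az": 0,"dx": 0,"dy": 0,"dz": 0,"gripper": 0},{"ax": 0,"ay": 0,"az": 0,"dx": 0,"dy": 0,"dz": 0.035,"gripper": 0},{"ax": 0,"ay": 0,"az": 0,"dx": 0,"dy": 0,"dz": 0.035,"gripper": 0},{"ax": 0,"ay": 0,"az": 0,"dx": 0,"dy": 0,"dz": 0.035,"gripper": 0},{"ax": 0,"ay": 0,"az": 0,"dx": 0,"dy": 0,"dz": 0.025,"gripper": 0},{"ax": 0,"ay": 0,"az": 0,"dx": 0,"dy": 0,"dz": 0.012,"gripper": 0}], squeeze=40)

```text
time: 3.2
eef_pos: [0.5515, 0.2585, 0.0954]
tool_rot: [0.973, 0.229, -0.002, 0.001]
wrist_force: [-0.2, -0.6, 0.0]
grip_width: 1.005
gripper_force: 0.0
```

```bash
python3 - <<'E'
from h import *
goto([.552,.262,.096])
E
```

```text
t 3.2 pos [0.5515 0.2585 0.0954] yaw 0.462 tilt [-0.0038 -0.0022] q [ 0.37  0.45  1.76 -0.    0.93  1.48] F [-0.15 -0.64  0.04] gw 1.0049743182513102 0.0
shift [ 0.002  -0.0029 -0.0006] az None
```

move_arm(motion=[{"ax": 0,"ay": 0,"az": 0,"dx": 0.001,"dy": -0.003,"dz": 0,"gripper": 0},{"ax": 0,"ay": 0,"az": 0,"dx": 0,"dy": 0,"dz": 0,"gripper": 0.3},{"ax": 0,"ay": 0,"az": 0,"dx": 0,"dy": 0,"dz": 0,"gripper": 0.5},{"ax": 0,"ay": 0,"az": 0,"dx": 0,"dy": 0,"dz": 0,"gripper": 0.6},{"ax": 0,"ay": 0,"az": 0,"dx": 0,"dy": 0,"dz": 0,"gripper": 0.8},{"ax": 0,"ay": 0,"az": 0,"dx": 0,"dy": 0,"dz": 0,"gripper": 1},{"ax": 0,"ay": 0,"az": 0,"dx": 0,"dy": 0,"dz": 0,"gripper": 1},{"ax": 0,"ay": 0,"az": 0,"dx": 0,"dy": 0,"dz": 0,"gripper": 1}], squeeze=45)

```text
time: 4.2
eef_pos: [0.5532, 0.2646, 0.0981]
tool_rot: [0.973, 0.23, 0.001, -0.0]
wrist_force: [-0.6, -0.3, 4.8]
grip_width: 0.317
gripper_force: 44.6
```

move_arm(motion=[{"ax": 0,"ay": 0,"az": 0,"dx": 0,"dy": 0,"dz": -0.005,"gripper": 1},{"ax": 0,"ay": 0,"az": 0,"dx": 0,"dy": 0,"dz": -0.015,"gripper": 1},{"ax": 0,"ay": 0,"az": 0,"dx": 0,"dy": 0,"dz": -0.025,"gripper": 1},{"ax": 0,"ay": 0,"az": 0,"dx": 0,"dy": 0,"dz": -0.03,"gripper": 1},{"ax": 0,"ay": 0,"az": 0,"dx": 0,"dy": 0,"dz": -0.03,"gripper": 1},{"ax": 0,"ay": 0,"az": 0,"dx": 0,"dy": 0,"dz": -0.02,"gripper": 1},{"ax": 0,"ay": 0,"az": 0,"dx": 0,"dy": 0,"dz": -0.01,"gripper": 1},{"ax": 0,"ay": 0,"az": 0,"dx": 0,"dy": 0,"dz": 0,"gripper": 1}])

```text
time: 5.2
eef_pos: [0.5528, 0.2641, 0.2325]
tool_rot: [0.973, 0.23, 0.0, -0.0]
wrist_force: [-0.3, 1.0, -5.2]
grip_width: 0.318
gripper_force: 44.6
```

```bash
python3 - <<'E'
from h import *
goto([.54,-.0755,.235])
E
```

```text
t 5.2 pos [0.5528 0.2641 0.2325] yaw 0.464 tilt [0.0006 0.0002] q [ 0.37  0.29  1.67 -0.    1.18  1.48] F [-0.32  1.   -5.18] gw 0.3181544546765948 44.61576819419861
shift [-0.1634  0.298  -0.0025] az None
```

move_arm(motion=[{"ax": 0,"ay": 0,"az": 0,"dx": -0.006,"dy": 0.011,"dz": 0,"gripper": 1},{"ax": 0,"ay": 0,"az": 0,"dx": -0.014,"dy": 0.026,"dz": 0,"gripper": 1},{"ax": 0,"ay": 0,"az": 0,"dx": -0.02,"dy": 0.036,"dz": 0,"gripper": 1},{"ax": 0,"ay": 0,"az": 0,"dx": -0.02,"dy": 0.036,"dz": 0,"gripper": 1},{"ax": 0,"ay": 0,"az": 0,"dx": -0.02,"dy": 0.036,"dz": 0,"gripper": 1},{"ax": 0,"ay": 0,"az": 0,"dx": -0.02,"dy": 0.036,"dz": 0,"gripper": 1},{"ax": 0,"ay": 0,"az": 0,"dx": -0.02,"dy": 0.036,"dz": 0,"gripper": 1},{"ax": 0,"ay": 0,"az": 0,"dx": -0.02,"dy": 0.036,"dz": 0,"gripper": 1}])

```text
time: 6.2
eef_pos: [0.5391, -0.0267, 0.2308]
tool_rot: [0.973, 0.23, -0.001, -0.0]
wrist_force: [0.5, 0.4, -4.8]
grip_width: 0.318
gripper_force: 44.9
```

move_arm(motion=[{"ax": 0,"ay": 0,"az": 0,"dx": -0.014,"dy": 0.026,"dz": 0,"gripper": 1},{"ax": 0,"ay": 0,"az": 0,"dx": -0.007,"dy": 0.014,"dz": 0,"gripper": 1},{"ax": 0,"ay": 0,"az": 0,"dx": -0.0024,"dy": 0.005,"dz": 0,"gripper": 1},{"ax": 0,"ay": 0,"az": 0,"dx": 0,"dy": 0,"dz": 0,"gripper": 1},{"ax": 0,"ay": 0,"az": 0,"dx": 0,"dy": 0,"dz": 0,"gripper": 1},{"ax": 0,"ay": 0,"az": 0,"dx": 0,"dy": 0,"dz": 0,"gripper": 1},{"ax": 0,"ay": 0,"az": 0,"dx": 0,"dy": 0,"dz": 0,"gripper": 1},{"ax": 0,"ay": 0,"az": 0,"dx": 0,"dy": 0,"dz": 0,"gripper": 1}])

```text
time: 7.2
eef_pos: [0.5399, -0.0752, 0.2323]
tool_rot: [0.973, 0.23, 0.0, -0.0]
wrist_force: [0.1, 0.1, -4.2]
grip_width: 0.315
gripper_force: 45.0
```

```bash
python3 - <<'E'
from h import *
goto([.54,-.0755,.235])
a,P=grab('wrist','w3'); b,S=grab('scene','s3')
for n,Q in(('w',P),('s',S)): print(n,[np.round(proj(Q,p),1).tolist() for p in([.54,-.0755,.105],[.54,-.0755,.045],[.54,-.0755,.185],[.6375,-.0455,.1],[.5204,-.1708,.1],[.4683,-.0093,.1])])
A=cv2.resize(b[120:270,170:320],(450,450),interpolation=2)
B=cv2.resize(a,(350,262)); o=np.zeros((450,800,3),np.uint8); o[:,:450]=A; o[:262,450:]=B
cv2.imwrite('pics/c3.png',o[...,::-1])
E
```

```text
t 7.2 pos [ 0.5399 -0.0752  0.2323] yaw 0.464 tilt [0. 0.] q [-0.22  0.16  1.83  0.    1.15  0.89] F [ 0.09  0.12 -4.22] gw 0.31541148293792975 44.950838685035706
shift [-0.      0.0003 -0.0027] az None
w [[255.5, 189.3], [255.4, 173.7], [255.9, 224.3], [277.3, 63.1], [338.3, 250.8], [153.9, 224.7]]
s [[242.7, 196.8], [243.2, 209.1], [242.0, 179.1], [246.9, 226.4], [212.5, 188.6], [268.8, 182.1]]
```

View pics/c3.png

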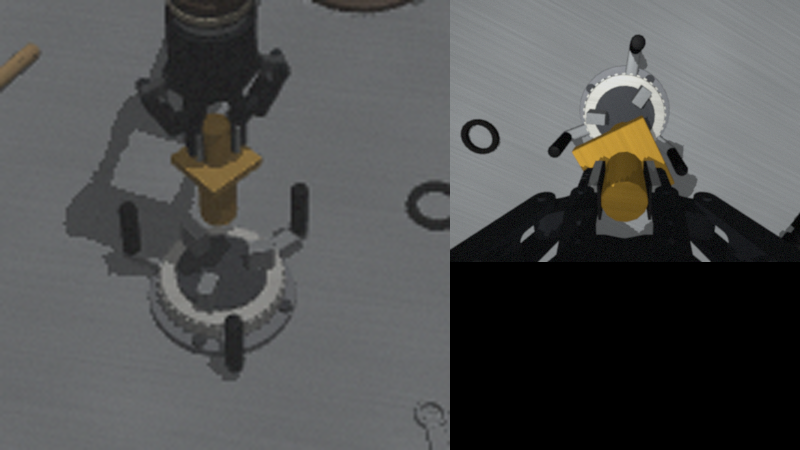

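```bash
python3 - <<'E'
from h import *
W=manip.camera_params('wrist');S=manip.camera_params('scene')
print(ray(S,242,160.7,.259),ray(S,242.1,173,.214))
a=np.load('pics/w3.npy');hsv=cv2.cvtColor(a,cv2.COLOR_RGB2HSV)
m=cv2.inRange(hsv,(12,60,20),(32,255,255));ys,xs=np.nonzero(m);print(xs.min(),xs.max(),ys.min(),ys.max())
print(ray(W,256,295.5,.259))
r=.014
for p in([.54,-.0755],[.545,-.0755]):
    print(p,np.round([proj(W,[p[0]+r*np.cos(t),p[1]+r*np.sin(t),.259]) for t in np.arange(0,6.2,.785)],0).tolist())
print('floor',ray(W,(625-450)*1.4629,(103)*1.4629,.045), ray(S,244.3,210.7,.045))
cv2.imwrite('pics/c4.png',cv2.resize(a[60:340,160:360],(571,800)[:1]+(800,),interpolation=2)[:600,:,::-1] if 0 else cv2.resize(a[60:340,160:360],(428,600),interpolation=2)[...,::-1])
E
```

```text
[ 0.53819197 -0.07382977  0.259     ] [ 0.54262674 -0.07392562  0.214     ]
1 508 71 383
[ 0.53983165 -0.07545722  0.259     ]
[0.54, -0.0755] [[273.0, 266.0], [245.0, 265.0], [224.0, 281.0], [222.0, 305.0], [241.0, 322.0], [267.0, 324.0], [288.0, 309.0], [291.0, 285.0]]
[0.545, -0.0755] [[279.0, 256.0], [251.0, 254.0], [229.0, 271.0], [228.0, 295.0], [246.0, 313.0], [273.0, 315.0], [294.0, 299.0], [297.0, 275.0]]
floor [ 0.56161661 -0.06552038  0.045     ] [ 0.54533543 -0.07119469  0.045     ]
```

View pics/c4.png

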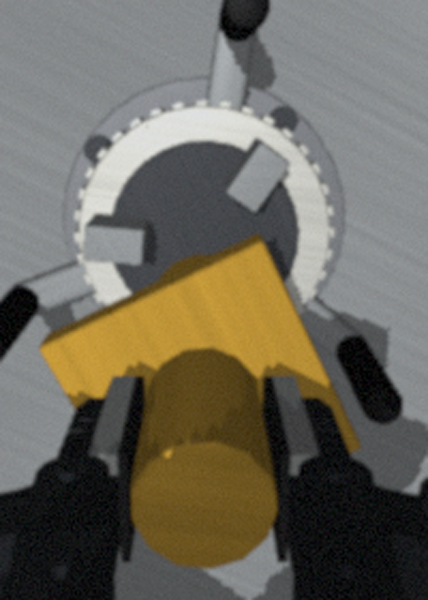

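Scene crop: the plug hangs upright above the chuck. Wrist crop: the stem top disc is at about (255,295), between the pads. I'll fit the sleeve circle on its plane in all three views to check the chuck centre.

```bash
python3 - <<'E'
from h import *
from scipy.optimize import least_squares
for n,f in(('top','top0'),('scene','scene0'),('wrist','w3')):
    im=np.load(f'pics/{f}.npy');P=manip.camera_params(n)
    hsv=cv2.cvtColor(im,cv2.COLOR_RGB2HSV)
    for th in(150,170,185):
        m=((hsv[...,2]>th)&(hsv[...,1]<45)).astype(np.uint8)
        ys,xs=np.nonzero(m); p=np.array([ray(P,u,v,.04)[:2] for u,v in zip(xs,ys)])
        p=p[np.hypot(*(p-[.542,-.0745]).T)<.075]
        if len(p)<30: print(n,th,len(p));continue
        # outer rim: farthest point in each angular bin
        d=p-[.542,-.0745];a=np.round(np.arctan2(d[:,1],d[:,0])/.13);rim=np.array([p[a==k][np.argmax(np.hypot(*d[a==k].T))] for k in np.unique(a)])
        s=least_squares(lambda q:np.hypot(*(rim-q[:2]).T)-q[2],[.542,-.0745,.0625],loss='soft_l1',f_scale=.001)
        print(n,th,len(rim),s.x.round(4),np.abs(s.fun).mean().round(4))
E
```

```text
top 150 46 [ 0.5414 -0.0751  0.0602] 0.0008
top 170 44 [ 0.5408 -0.0749  0.0574] 0.0006Traceback (most recent call last):
  File "<stdin>", line 9, in <module>
ValueError: operands could not be broadcast together with shapes (0,) (2,)
```

```bash
python3 - <<'E'
from h import *
from scipy.optimize import least_squares
for n,f in(('scene','scene0'),('wrist','w3')):
    im=np.load(f'pics/{f}.npy');P=manip.camera_params(n)
    hsv=cv2.cvtColor(im,cv2.COLOR_RGB2HSV); u0,v0=map(int,proj(P,[.542,-.0745,.04])); w=90 if n=='wrist' else 40
    patch=hsv[v0-w:v0+w,u0-w:u0+w,2]
    for th in np.percentile(patch,[85,90]):
        ys,xs=np.nonzero((hsv[...,2]>th)&(hsv[...,1]<60))
        k=(abs(xs-u0)<w)&(abs(ys-v0)<w); p=np.array([ray(P,u,v,.04)[:2] for u,v in zip(xs[k],ys[k])])
        for it in range(2):
            c=[.542,-.0745] if it==0 else s.x[:2]
            q0=p[np.hypot(*(p-c).T)<.067]; d=q0-c;a=np.round(np.arctan2(d[:,1],d[:,0])/.13);rr=np.hypot(*d.T)
            rim=np.array([q0[a==j][np.argmax(rr[a==j])] for j in np.unique(a)]); rim=rim[np.hypot(*(rim-c).T)>.053]
            s=least_squares(lambda q:np.hypot(*(rim-q[:2]).T)-q[2],[*c,.0625],loss='soft_l1',f_scale=.001)
        print(n,th,len(rim),s.x.round(4),np.abs(s.fun).mean().round(4))
E
```

```text
scene 107.0 47 [ 0.5417 -0.0739  0.0615] 0.0017
scene 108.0 46 [ 0.5418 -0.074   0.0614] 0.0016
wrist 189.0 35 [ 0.5441 -0.0721  0.0615] 0.0005
wrist 194.0 34 [ 0.544  -0.0716  0.0607] 0.0006
```

move_arm(motion=[{"ax": 0,"ay": 0,"az": 0,"dx": 0.0023,"dy": 0,"dz": 0.005,"gripper": 1},{"ax": 0,"ay": 0,"az": 0,"dx": 0,"dy": 0,"dz": 0.015,"gripper": 1},{"ax": 0,"ay": 0,"az": 0,"dx": 0,"dy": 0,"dz": 0.015,"gripper": 1},{"ax": 0,"ay": 0,"az": 0,"dx": 0,"dy": 0,"dz": 0.015,"gripper": 1},{"ax": 0,"ay": 0,"az": 0,"dx": 0,"dy": 0,"dz": 0.015,"gripper": 1},{"ax": 0,"ay": 0,"az": 0,"dx": 0,"dy": 0,"dz": 0.012,"gripper": 1},{"ax": 0,"ay": 0,"az": 0,"dx": 0,"dy": 0,"dz": 0.005,"gripper": 1},{"ax": 0,"ay": 0,"az": 0,"dx": 0,"dy": 0,"dz": 0,"gripper": 1}])

```text
time: 8.3
eef_pos: [0.5418, -0.0744, 0.15]
tool_rot: [0.973, 0.23, -0.0, -0.0]
wrist_force: [0.2, 0.3, -4.0]
grip_width: 0.315
gripper_force: 45.0
```

move_arm(motion=[{"ax": 0,"ay": 0,"az": 0,"dx": 0,"dy": 0,"dz": 0.001,"gripper": 1},{"ax": 0,"ay": 0,"az": 0,"dx": 0,"dy": 0,"dz": 0.001,"gripper": 1},{"ax": 0,"ay": 0,"az": 0,"dx": 0,"dy": 0,"dz": 0.001,"gripper": 1},{"ax": 0,"ay": 0,"az": 0,"dx": 0,"dy": 0,"dz": 0.001,"gripper": 1},{"ax": 0,"ay": 0,"az": 0,"dx": 0,"dy": 0,"dz": 0.001,"gripper": 1},{"ax": 0,"ay": 0,"az": 0,"dx": 0,"dy": 0,"dz": 0.001,"gripper": 1},{"ax": 0,"ay": 0,"az": 0,"dx": 0,"dy": 0,"dz": 0,"gripper": 1},{"ax": 0,"ay": 0,"az": 0,"dx": 0,"dy": 0,"dz": 0,"gripper": 1}])

```text
time: 9.3
eef_pos: [0.5419, -0.0744, 0.1443]
tool_rot: [0.973, 0.23, 0.0, -0.0]
wrist_force: [0.1, -0.1, -4.7]
grip_width: 0.314
gripper_force: 45.0
```

move_arm(motion=[{"ax": 0,"ay": 0,"az": 0,"dx": 0,"dy": 0,"dz": 0.0007,"gripper": 1},{"ax": 0,"ay": 0,"az": 0,"dx": 0,"dy": 0,"dz": 0.0007,"gripper": 1},{"ax": 0,"ay": 0,"az": 0,"dx": 0,"dy": 0,"dz": 0.0006,"gripper": 1},{"ax": 0,"ay": 0,"az": 0,"dx": 0,"dy": 0,"dz": 0,"gripper": 1},{"ax": 0,"ay": 0,"az": 0,"dx": 0,"dy": 0,"dz": 0,"gripper": 1},{"ax": 0,"ay": 0,"az": 0,"dx": 0,"dy": 0,"dz": 0,"gripper": 1},{"ax": 0,"ay": 0,"az": 0,"dx": 0,"dy": 0,"dz": 0,"gripper": 1},{"ax": 0,"ay": 0,"az": 0,"dx": 0,"dy": 0,"dz": 0,"gripper": 1}])

```text
time: 10.3
eef_pos: [0.5423, -0.0744, 0.1431]
tool_rot: [0.973, 0.23, 0.0, 0.0]
wrist_force: [-3.8, 0.8, 5.4]
grip_width: 0.312
gripper_force: 46.0
```

move_arm(motion=[{"ax": 0,"ay": 0,"az": 0,"dx": 0,"dy": 0,"dz": -0.0006,"gripper": 1},{"ax": 0,"ay": 0,"az": 0,"dx": 0,"dy": 0,"dz": 0,"gripper": 0.6},{"ax": 0,"ay": 0,"az": 0,"dx": 0,"dy": 0,"dz": 0,"gripper": 0.4},{"ax": 0,"ay": 0,"az": 0,"dx": 0,"dy": 0,"dz": 0,"gripper": 0.2},{"ax": 0,"ay": 0,"az": 0,"dx": 0,"dy": 0,"dz": 0,"gripper": 0.2},{"ax": 0,"ay": 0,"az": 0,"dx": 0,"dy": 0,"dz": -0.01,"gripper": 0.2},{"ax": 0,"ay": 0,"az": 0,"dx": 0,"dy": 0,"dz": -0.03,"gripper": 0.2},{"ax": 0,"ay": 0,"az": 0,"dx": 0,"dy": 0,"dz": -0.04,"gripper": 0.2}])

```text
time: 11.3
eef_pos: [0.5412, -0.0743, 0.2232]
tool_rot: [0.973, 0.23, -0.001, -0.0]
wrist_force: [0.3, -0.2, 0.7]
grip_width: 0.804
gripper_force: 0.0
```

```bash
python3 - <<'E'
from h import *
goto([.52,-.17,.235])
a,P=grab('wrist','w5'); b,S=grab('scene','s5'); t,T=grab('top','t5')
for n,Q in(('w',P),('s',S)): print(n,[np.round(proj(Q,p),1).tolist() for p in([.542,-.074,.125],[.542,-.074,.17])])
A=cv2.resize(b[140:260,180:300],(400,400),interpolation=2); B=cv2.resize(a,(400,300))
o=np.zeros((400,800,3),np.uint8);o[:,:400]=A;o[:300,400:]=B
cv2.imwrite('pics/c5.png',o[...,::-1])
E
```

```text
t 11.3 pos [ 0.5412 -0.0743  0.2232] yaw 0.464 tilt [-0.0021  0.0004] q [-0.22  0.17  1.83 -0.    1.14  0.89] F [ 0.28 -0.2   0.73] gw 0.8039540891189318 0.0
shift [-0.0618  0.0761 -0.0118] az None
w [[255.5, 198.1], [255.7, 219.2]]
s [[242.9, 193.1], [242.5, 183.1]]
```

View pics/c5.png

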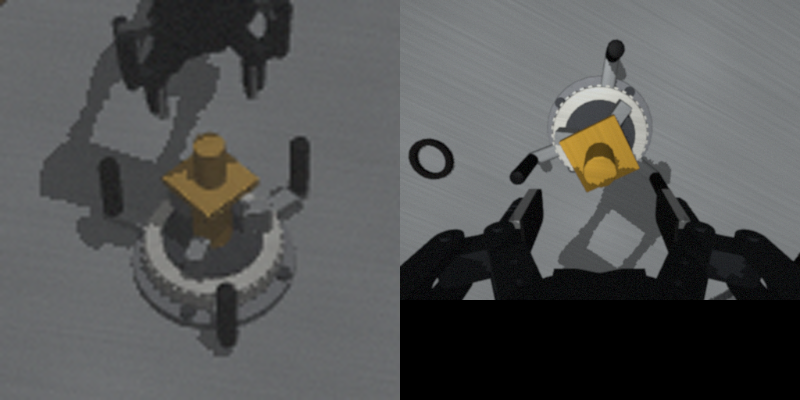

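Scene: the plug stands upright in the chuck (stem top at about (243,183)) and the hand is clear. Next I close the fingers, turn the hand, and go behind handle 1.

move_arm(motion=[{"ax": 0,"ay": 0,"az": -0.1,"dx": 0,"dy": 0,"dz": -0.02,"gripper": 0.2},{"ax": 0,"ay": 0,"az": -0.18,"dx": 0,"dy": 0,"dz": -0.01,"gripper": 0.5},{"ax": 0,"ay": 0,"az": -0.18,"dx": 0,"dy": 0,"dz": 0,"gripper": 1},{"ax": 0,"ay": 0,"az": -0.18,"dx": 0,"dy": 0,"dz": 0,"gripper": 1},{"ax": 0,"ay": 0,"az": -0.18,"dx": 0,"dy": 0,"dz": 0,"gripper": 1},{"ax": 0,"ay": 0,"az": -0.18,"dx": 0,"dy": 0,"dz": 0,"gripper": 1},{"ax": 0,"ay": 0,"az": -0.18,"dx": 0,"dy": 0,"dz": 0,"gripper": 1},{"ax": 0,"ay": 0,"az": -0.18,"dx": 0,"dy": 0,"dz": 0,"gripper": 1}])

```text
time: 12.45
eef_pos: [0.541, -0.0743, 0.2516]
tool_rot: [0.61, 0.792, -0.001, -0.001]
wrist_force: [0.7, 0.1, 0.6]
grip_width: 0.003
gripper_force: 0.0
```

move_arm(motion=[{"ax": 0,"ay": 0,"az": -0.18,"dx": 0,"dy": 0,"dz": 0,"gripper": 1},{"ax": 0,"ay": 0,"az": -0.18,"dx": 0,"dy": 0,"dz": 0,"gripper": 1},{"ax": 0,"ay": 0,"az": -0.18,"dx": 0,"dy": 0,"dz": 0,"gripper": 1},{"ax": 0,"ay": 0,"az": -0.18,"dx": 0,"dy": 0,"dz": 0,"gripper": 1},{"ax": 0,"ay": 0,"az": -0.18,"dx": 0,"dy": 0,"dz": 0,"gripper": 1},{"ax": 0,"ay": 0,"az": -0.18,"dx": 0,"dy": 0,"dz": 0,"gripper": 1},{"ax": 0,"ay": 0,"az": -0.18,"dx": 0,"dy": 0,"dz": 0,"gripper": 1},{"ax": 0,"ay": 0,"az": -0.12,"dx": 0,"dy": 0,"dz": 0,"gripper": 1}])

```text
time: 13.45
eef_pos: [0.5411, -0.0743, 0.2516]
tool_rot: [-0.033, 0.999, 0.0, -0.001]
wrist_force: [-0.1, 0.0, 0.6]
grip_width: -0.001
gripper_force: 0.0
```

```bash
python3 - <<'E'
from h import *
goto([.549,-.1738,.067],3.21)
E
```

```text
t 13.45 pos [ 0.5411 -0.0743  0.2516] yaw -3.075 tilt [-0.0023  0.0005] q [-0.22  0.15  1.81  0.    1.19 -1.85] F [-0.09  0.03  0.64] gw -0.0005334273843878508 0.0
shift [-0.0017 -0.1     0.1846] az -0.002
```

move_arm(motion=[{"ax": 0,"ay": 0,"az": 0,"dx": -0.002,"dy": -0.03,"dz": 0,"gripper": 1},{"ax": 0,"ay": 0,"az": 0,"dx": 0,"dy": -0.04,"dz": 0,"gripper": 1},{"ax": 0,"ay": 0,"az": 0,"dx": 0,"dy": -0.03,"dz": 0.02,"gripper": 1},{"ax": 0,"ay": 0,"az": 0,"dx": 0,"dy": 0,"dz": 0.04,"gripper": 1},{"ax": 0,"ay": 0,"az": 0,"dx": 0,"dy": 0,"dz": 0.045,"gripper": 1},{"ax": 0,"ay": 0,"az": 0,"dx": 0,"dy": 0,"dz": 0.03,"gripper": 1},{"ax": 0,"ay": 0,"az": 0,"dx": 0,"dy": 0,"dz": 0.01,"gripper": 1},{"ax": 0,"ay": 0,"az": 0,"dx": 0,"dy": 0,"dz": 0,"gripper": 1}])

```text
time: 14.45
eef_pos: [0.5496, -0.1739, 0.1072]
tool_rot: [-0.031, 1.0, 0.0, -0.001]
wrist_force: [-0.1, -0.1, 0.6]
grip_width: -0.0
gripper_force: 0.0
```

move_arm(motion=[{"ax": 0,"ay": 0,"az": 0,"dx": 0,"dy": 0,"dz": 0.015,"gripper": 1},{"ax": 0,"ay": 0,"az": 0,"dx": 0,"dy": 0,"dz": 0.014,"gripper": 1},{"ax": 0,"ay": 0,"az": 0,"dx": 0,"dy": 0,"dz": 0.01,"gripper": 1},{"ax": 0,"ay": 0,"az": 0,"dx": 0,"dy": 0,"dz": 0,"gripper": 1},{"ax": 0,"ay": 0,"az": 0,"dx": 0,"dy": 0,"dz": 0,"gripper": 1},{"ax": 0,"ay": 0,"az": 0,"dx": 0,"dy": 0,"dz": 0,"gripper": 1},{"ax": 0,"ay": 0,"az": 0,"dx": 0,"dy": 0,"dz": 0,"gripper": 1},{"ax": 0,"ay": 0,"az": 0,"dx": 0,"dy": 0,"dz": 0,"gripper": 1}])

```text
time: 15.45
eef_pos: [0.5503, -0.1742, 0.0692]
tool_rot: [-0.031, 1.0, -0.0, 0.0]
wrist_force: [0.2, -0.3, 0.8]
grip_width: -0.002
gripper_force: 0.0
```

```bash
cat > st.py <<'E'
from h import *
from scipy.spatial.transform import Rotation as R
s=manip.get_state(); d=s['eef_pos'][:2]-[.542,-.074]; r=R.from_quat(s['tool_rot']).as_matrix()
print('t',s['time'],'th',np.degrees(np.arctan2(d[1],d[0])).round(2),'r',np.hypot(*d).round(4),'z',s['eef_pos'][2].round(4),'Ftool',(r.T@s['wrist_force']).round(2),'yaw',np.degrees(np.arctan2(r[1,0],r[0,0])).round(1),'q',s['q'].round(2))
E
python3 st.py
```

```text
t 15.45 th -85.26 r 0.1006 z 0.0692 Ftool [-0.19 -0.26 -0.77] yaw -176.4 q [-0.38  0.43  1.85 -0.    0.85 -2.02]
```

move_arm(motion=[{"ax": 0,"ay": 0,"az": 0.04,"dx": 0.004,"dy": 0,"dz": 0,"gripper": 1},{"ax": 0,"ay": 0,"az": 0.06,"dx": 0.006,"dy": 0,"dz": 0,"gripper": 1},{"ax": 0,"ay": 0,"az": 0.06,"dx": 0.006,"dy": 0,"dz": 0,"gripper": 1},{"ax": 0,"ay": 0,"az": 0.06,"dx": 0.006,"dy": 0,"dz": 0,"gripper": 1},{"ax": 0,"ay": 0,"az": 0.06,"dx": 0.006,"dy": 0,"dz": 0,"gripper": 1},{"ax": 0,"ay": 0,"az": 0.06,"dx": 0.006,"dy": 0,"dz": 0,"gripper": 1},{"ax": 0,"ay": 0,"az": 0.06,"dx": 0.006,"dy": 0,"dz": 0,"gripper": 1},{"ax": 0,"ay": 0,"az": 0.06,"dx": 0.006,"dy": 0,"dz": 0,"gripper": 1}])

```text
time: 16.45
eef_pos: [0.5071, -0.1688, 0.0694]
tool_rot: [0.199, 0.98, -0.001, 0.003]
wrist_force: [4.9, -1.9, -3.9]
grip_width: 0.001
gripper_force: 2.6
```

```bash
python3 st.py
```

```text
t 16.45 th -110.19 r 0.101 z 0.0694 Ftool [-5.25  0.14  3.92] yaw 157.0 q [-0.4   0.36  1.96  0.    0.81 -1.57]
```

move_arm(motion=[{"ax": 0,"ay": 0,"az": 0.08,"dx": 0.008,"dy": 0.0001,"dz": 0,"gripper": 1},{"ax": 0,"ay": 0,"az": 0.08,"dx": 0.008,"dy": 0.0001,"dz": 0,"gripper": 1},{"ax": 0,"ay": 0,"az": 0.08,"dx": 0.008,"dy": 0.0001,"dz": 0,"gripper": 1},{"ax": 0,"ay": 0,"az": 0.08,"dx": 0.008,"dy": 0.0001,"dz": 0,"gripper": 1},{"ax": 0,"ay": 0,"az": 0.08,"dx": 0.008,"dy": 0.0001,"dz": 0,"gripper": 1},{"ax": 0,"ay": 0,"az": 0.08,"dx": 0.008,"dy": 0.0001,"dz": 0,"gripper": 1},{"ax": 0,"ay": 0,"az": 0.08,"dx": 0.008,"dy": 0.0001,"dz": 0,"gripper": 1},{"ax": 0,"ay": 0,"az": 0.08,"dx": 0.008,"dy": 0.0001,"dz": 0,"gripper": 1}])

```text
time: 17.45
eef_pos: [0.4577, -0.1293, 0.0694]
tool_rot: [0.497, 0.868, -0.001, 0.003]
wrist_force: [2.2, -4.3, -2.9]
grip_width: 0.0
gripper_force: 2.6
```

```bash
python3 st.py
```

```text
t 17.45 th -146.72 r 0.1009 z 0.0694 Ftool [-4.83 -0.29  2.9 ] yaw 120.4 q [-0.37  0.27  2.09 -0.    0.77 -0.89]
```

move_arm(motion=[{"ax": 0,"ay": 0,"az": 0.07,"dx": 0.007,"dy": 0.0002,"dz": 0,"gripper": 1},{"ax": 0,"ay": 0,"az": 0.07,"dx": 0.007,"dy": 0.0002,"dz": 0,"gripper": 1},{"ax": 0,"ay": 0,"az": 0.07,"dx": 0.007,"dy": 0.0002,"dz": 0,"gripper": 1},{"ax": 0,"ay": 0,"az": 0.07,"dx": 0.007,"dy": 0.0001,"dz": 0,"gripper": 1},{"ax": 0,"ay": 0,"az": 0.07,"dx": 0.007,"dy": 0.0001,"dz": 0,"gripper": 1},{"ax": 0,"ay": 0,"az": 0.07,"dx": 0.007,"dy": 0.0001,"dz": 0,"gripper": 1},{"ax": 0,"ay": 0,"az": 0.06,"dx": 0.006,"dy": 0.0001,"dz": 0,"gripper": 1},{"ax": 0,"ay": 0,"az": 0.04,"dx": 0.004,"dy": 0,"dz": 0,"gripper": 1}])

```text
time: 18.45
eef_pos: [0.4416, -0.0795, 0.0693]
tool_rot: [0.703, 0.711, -0.001, 0.001]
wrist_force: [-1.9, -3.8, 1.8]
grip_width: -0.002
gripper_force: 2.5
```

```bash
python3 st.py
```

```text
t 18.45 th -176.86 r 0.1006 z 0.0693 Ftool [-3.83 -1.96 -1.75] yaw 90.7 q [-0.27  0.23  2.15 -0.    0.76 -0.28]
```

Turned about 1.5 rad so far. I'll go slower now: 2 mm per row.

move_arm(motion=[{"ax": 0,"ay": 0,"az": 0.025,"dx": 0.0025,"dy": 0,"dz": 0,"gripper": 1},{"ax": 0,"ay": 0,"az": 0.025,"dx": 0.0025,"dy": 0,"dz": 0,"gripper": 1},{"ax": 0,"ay": 0,"az": 0.025,"dx": 0.0025,"dy": 0,"dz": 0,"gripper": 1},{"ax": 0,"ay": 0,"az": 0.025,"dx": 0.0025,"dy": 0,"dz": 0,"gripper": 1},{"ax": 0,"ay": 0,"az": 0.025,"dx": 0.0025,"dy": 0,"dz": 0,"gripper": 1},{"ax": 0,"ay": 0,"az": 0.025,"dx": 0.0025,"dy": 0,"dz": 0,"gripper": 1},{"ax": 0,"ay": 0,"az": 0.02,"dx": 0.002,"dy": 0,"dz": 0,"gripper": 1},{"ax": 0,"ay": 0,"az": 0.02,"dx": 0.002,"dy": 0,"dz": 0,"gripper": 1}])

```text
time: 19.45
eef_pos: [0.4424, -0.0605, 0.0692]
tool_rot: [0.767, 0.642, -0.001, 0.0]
wrist_force: [-3.7, -5.2, 4.1]
grip_width: 0.005
gripper_force: 2.6
```

```bash
python3 st.py
```

```text
t 19.45 th 172.28 r 0.1005 z 0.0692 Ftool [-5.75 -2.75 -4.13] yaw 79.8 q [-0.23  0.22  2.15 -0.    0.76 -0.05]
```

move_arm(motion=[{"ax": 0,"ay": 0,"az": 0.01,"dx": 0.001,"dy": 0,"dz": 0,"gripper": 1},{"ax": 0,"ay": 0,"az": 0.01,"dx": 0.001,"dy": 0,"dz": 0,"gripper": 1},{"ax": 0,"ay": 0,"az": 0.01,"dx": 0.001,"dy": 0,"dz": 0,"gripper": 1},{"ax": 0,"ay": 0,"az": 0.01,"dx": 0.001,"dy": 0,"dz": 0,"gripper": 1},{"ax": 0,"ay": 0,"az": 0.01,"dx": 0.001,"dy": 0,"dz": 0,"gripper": 1},{"ax": 0,"ay": 0,"az": 0.01,"dx": 0.001,"dy": 0,"dz": 0,"gripper": 1},{"ax": 0,"ay": 0,"az": 0,"dx": 0,"dy": 0,"dz": 0,"gripper": 1},{"ax": 0,"ay": 0,"az": 0,"dx": 0,"dy": 0,"dz": 0,"gripper": 1}])

```text
time: 20.45
eef_pos: [0.4434, -0.0546, 0.0692]
tool_rot: [0.786, 0.619, -0.001, 0.0]
wrist_force: [-3.2, -5.2, 4.4]
grip_width: 0.002
gripper_force: 2.5
```

```bash
python3 st.py
```

```text
t 20.45 th 168.86 r 0.1005 z 0.0692 Ftool [-5.78 -1.93 -4.39] yaw 76.4 q [-0.22  0.23  2.15 -0.    0.76  0.02]
```

move_arm(motion=[{"ax": 0,"ay": 0,"az": 0.01,"dx": 0.001,"dy": 0,"dz": 0,"gripper": 1},{"ax": 0,"ay": 0,"az": 0.01,"dx": 0.001,"dy": 0,"dz": 0,"gripper": 1},{"ax": 0,"ay": 0,"az": 0.01,"dx": 0.001,"dy": 0,"dz": 0,"gripper": 1},{"ax": 0,"ay": 0,"az": 0.01,"dx": 0.001,"dy": 0,"dz": 0,"gripper": 1},{"ax": 0,"ay": 0,"az": 0.01,"dx": 0.001,"dy": 0,"dz": 0,"gripper": 1},{"ax": 0,"ay": 0,"az": 0.01,"dx": 0.001,"dy": 0,"dz": 0,"gripper": 1},{"ax": 0,"ay": 0,"az": 0.01,"dx": 0.001,"dy": 0,"dz": 0,"gripper": 1},{"ax": 0,"ay": 0,"az": 0.01,"dx": 0.001,"dy": 0,"dz": 0,"gripper": 1}])

```text
time: 21.45
eef_pos: [0.4453, -0.047, 0.0692]
tool_rot: [0.81, 0.587, -0.002, 0.0]
wrist_force: [-4.0, -5.8, 5.5]
grip_width: -0.002
gripper_force: 3.2
```

```bash
python3 st.py
```

```text
t 21.45 th 164.43 r 0.1004 z 0.0692 Ftool [-6.74 -2.03 -5.43] yaw 71.8 q [-0.2   0.23  2.15 -0.    0.77  0.12]
```

move_arm(motion=[{"ax": 0,"ay": 0,"az": 0.01,"dx": 0.001,"dy": 0,"dz": 0,"gripper": 1},{"ax": 0,"ay": 0,"az": 0.01,"dx": 0.001,"dy": 0,"dz": 0,"gripper": 1},{"ax": 0,"ay": 0,"az": 0.01,"dx": 0.001,"dy": 0,"dz": 0,"gripper": 1},{"ax": 0,"ay": 0,"az": 0.01,"dx": 0.001,"dy": 0,"dz": 0,"gripper": 1},{"ax": 0,"ay": 0,"az": 0.01,"dx": 0.001,"dy": 0,"dz": 0,"gripper": 1},{"ax": 0,"ay": 0,"az": 0,"dx": 0,"dy": 0,"dz": 0,"gripper": 1},{"ax": 0,"ay": 0,"az": 0,"dx": 0,"dy": 0,"dz": 0,"gripper": 1},{"ax": 0,"ay": 0,"az": 0,"dx": 0,"dy": 0,"dz": 0,"gripper": 1}])

```text
time: 22.45
eef_pos: [0.4464, -0.0429, 0.0691]
tool_rot: [0.824, 0.567, -0.002, 0.0]
wrist_force: [-5.0, -6.9, 5.5]
grip_width: -0.0
gripper_force: 4.6
```

```bash
python3 st.py
```

```text
t 22.45 th 162.0 r 0.1005 z 0.0691 Ftool [-8.24 -2.2  -5.5 ] yaw 69.0 q [-0.19  0.23  2.15 -0.01  0.77  0.18]
```

move_arm(motion=[{"ax": 0,"ay": 0,"az": 0.01,"dx": 0.001,"dy": 0,"dz": 0,"gripper": 1},{"ax": 0,"ay": 0,"az": 0.01,"dx": 0.001,"dy": 0,"dz": 0,"gripper": 1},{"ax": 0,"ay": 0,"az": 0.01,"dx": 0.001,"dy": 0,"dz": 0,"gripper": 1},{"ax": 0,"ay": 0,"az": 0,"dx": 0,"dy": 0,"dz": 0,"gripper": 1},{"ax": 0,"ay": 0,"az": 0,"dx": 0,"dy": 0,"dz": 0,"gripper": 1},{"ax": 0,"ay": 0,"az": 0,"dx": 0,"dy": 0,"dz": 0,"gripper": 1},{"ax": 0,"ay": 0,"az": 0,"dx": 0,"dy": 0,"dz": 0,"gripper": 1},{"ax": 0,"ay": 0,"az": 0,"dx": 0,"dy": 0,"dz": 0,"gripper": 1}])

```text
time: 23.45
eef_pos: [0.4471, -0.0407, 0.0691]
tool_rot: [0.832, 0.554, -0.003, 0.0]
wrist_force: [-6.8, -10.4, 6.6]
grip_width: 0.003
gripper_force: 5.8
```

```bash
python3 st.py
```

```text
t 23.45 th 160.64 r 0.1006 z 0.0691 Ftool [-12.23  -2.28  -6.52] yaw 67.3 q [-0.18  0.23  2.15 -0.01  0.77  0.22]
```

move_arm(motion=[{"ax": 0,"ay": 0,"az": 0.006,"dx": 0.0006,"dy": 0,"dz": 0,"gripper": 1},{"ax": 0,"ay": 0,"az": 0,"dx": 0,"dy": 0,"dz": 0,"gripper": 1},{"ax": 0,"ay": 0,"az": 0,"dx": 0,"dy": 0,"dz": 0,"gripper": 1},{"ax": 0,"ay": 0,"az": 0,"dx": 0,"dy": 0,"dz": 0,"gripper": 1},{"ax": 0,"ay": 0,"az": 0,"dx": 0,"dy": 0,"dz": 0,"gripper": 1},{"ax": 0,"ay": 0,"az": 0,"dx": 0,"dy": 0,"dz": 0,"gripper": 1},{"ax": 0,"ay": 0,"az": 0,"dx": 0,"dy": 0,"dz": 0,"gripper": 1},{"ax": 0,"ay": 0,"az": 0,"dx": 0,"dy": 0,"dz": 0,"gripper": 1}])

```text
time: 24.45
eef_pos: [0.4472, -0.0403, 0.0692]
tool_rot: [0.834, 0.552, -0.003, 0.0]
wrist_force: [-6.8, -11.4, 7.5]
grip_width: -0.006
gripper_force: 6.2
```

```bash
python3 st.py
```

```text
t 24.45 th 160.41 r 0.1006 z 0.0692 Ftool [-13.18  -1.84  -7.4 ] yaw 67.0 q [-0.18  0.23  2.15 -0.01  0.77  0.22]
```

13.2 N is firm and well inside the range. Now I back off along the tangent and lift away.

move_arm(motion=[{"ax": 0,"ay": 0,"az": 0,"dx": -0.003,"dy": 0,"dz": 0,"gripper": 1},{"ax": 0,"ay": 0,"az": 0,"dx": -0.006,"dy": 0,"dz": 0,"gripper": 1},{"ax": 0,"ay": 0,"az": 0,"dx": -0.008,"dy": -0.003,"dz": 0,"gripper": 1},{"ax": 0,"ay": 0,"az": 0,"dx": -0.005,"dy": -0.005,"dz": 0,"gripper": 1},{"ax": 0,"ay": 0,"az": 0,"dx": 0,"dy": -0.005,"dz": -0.02,"gripper": 1},{"ax": 0,"ay": 0,"az": 0,"dx": 0,"dy": 0,"dz": -0.05,"gripper": 1},{"ax": 0,"ay": 0,"az": 0,"dx": 0,"dy": -0.03,"dz": -0.05,"gripper": 1},{"ax": 0,"ay": 0,"az": 0,"dx": 0,"dy": -0.03,"dz": -0.05,"gripper": 1}])

```text
time: 25.45
eef_pos: [0.3726, -0.0291, 0.2401]
tool_rot: [0.834, 0.551, 0.0, -0.0]
wrist_force: [1.1, -0.7, 0.6]
grip_width: -0.001
gripper_force: 0.0
```

```bash
python3 - <<'E'
from h import *
b,S=grab('scene','s9'); t,T=grab('top','t9'); print(manip.get_state()['wrist_force'])
hs=cv2.cvtColor(b,cv2.COLOR_RGB2HSV)
print([np.round(proj(S,[.542,-.074,z]),1).tolist() for z in(.125,.17)])
A=cv2.resize(b[140:260,180:300],(400,400),interpolation=2); B=cv2.resize(t[155:235,235:315],(400,400),interpolation=2)
cv2.imwrite('pics/c9.png',np.hstack([A,B])[...,::-1])
E
```

```text
[ 0.02660074 -0.27191619  0.33078501]
[[242.9, 193.1], [242.5, 183.1]]
```

View pics/c9.png

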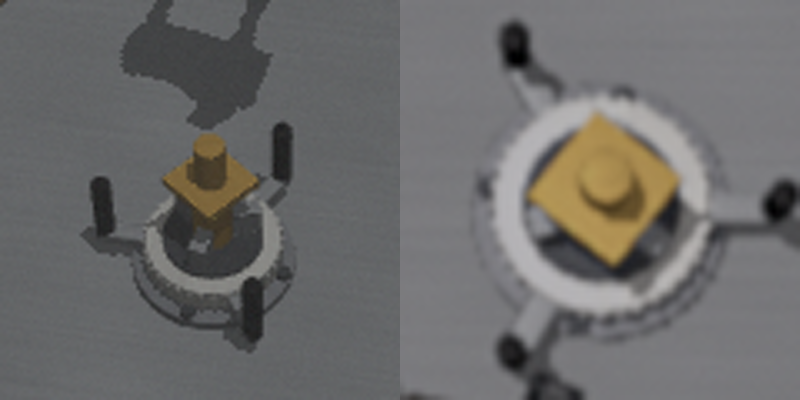

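The plug stands upright and centred at about (243,183), with the jaws on the shank and the hand clear with nothing touching it.

```bash
python3 -c "
from bench import manip
print(manip.sign_off())"
```

```text
the job is handed in; nothing more can be done
None
```

The brass square-flanged plug stands upright in the chuck with the jaws closed firmly on it (about 13 N at the handle). The hand is clear and the job is handed in; the hand-in returned no verdict.

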